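# Lock out the belt sander, clear its tile onto the pile, reset the stop

## Robot

A 6-joint arm with a two-finger parallel gripper is mounted at the origin on the work surface. World frame = base frame: x ahead of the robot, y to its left, z up, the work surface at z = 0. Lengths are in m, angles in rad, forces in N, time in s.
With the tool pointing down it reaches from about 0.375 to 0.975 m from the base axis. Payload 3.8 kg.
Tool frame: the origin (TCP) lies midway between the tips of the shut fingers; the grasp point (between the pads) lies 19 mm behind it; z points along the fingers, y is the line along which they close (so a half turn about z gives the same grasp; the last joint's range is limited). The gripper opens to 85 mm and grips with 20 to 120 N. Pads are 22 mm wide; open, the fingers measure 114 mm over their backs; the gripper's body (76 mm by 85 mm) begins 54 mm behind the grasp point. The pads swing forward as they close: fully open they stand 13 mm farther back than shut.
Start: joints at [-1.198, 0.264, 1.604, -0, 1.274, -0.037], TCP at [0.269, -0.619, 0.231] pointing down, gripper open.
Joint ranges: [-2.63, 2.63], [-0.94, 2.18], [0.31, 2.57], [-1.31, 4.45], [0, 2.66], [-2.55, 2.55]. Speed limits (rad/s): [2.57, 2.57, 3.14, 3.14, 3.14, 3.14].

## Interface

Orientations are given as a rotation vector (axis times angle).
In Python, from workcell import * gives the robot as it stands. The module is installed in compiled form; this text tells all that it offers.
- The arm moves only by the tool apply_moves, never from a script. Its arguments are lists of equal length, an entry for each row: "fingers": the opening, from 0 (shut) to 1 (fully open); "travel": the shift along the tool's x, y, z normalised to -1 to 1, where 1 is 0.05 m, a list of three; "rotation": the turn, a rotation vector about the tool's x, y, z normalised to -1 to 1, where 1 is 6 degrees, a list of three. In form: {"fingers": [fingers, ...], "travel": [[dx, dy, dz], ...], "rotation": [[ax, ay, az], ...]}. A call has 1 to 12 rows; each row shifts and turns the commanded pose from where the row before left it, along the tool's axes as they then stand; what a row does not reach is not made up. A row lasts 1/10 s, in which the tool goes at most 50 mm and 8.59 degrees, less where a joint would pass 70% of its speed; a pose out of reach is approached as far as the arm can. A call with a number of a shift or a turn outside -1 to 1 is refused whole. A call with a gripper value outside its range is refused whole. The fingers move at their own pace and stop on an object; "newtons" is the grip in N (left out, the last holds). Time passes only in rows, so rows that do not move let the fingers close. It gives the time, the measured TCP pose, the force, the opening and the grip force at its end, in the units of the state.
- read_state(): the state, without advancing time (a new reading comes with each control period).
- read_camera(name): name is "side" or "top"; returns a dict with "image" (384x512x3 uint8, red, green, blue), "fx", "fy", "cx", "cy" (pixels), "k1" (the pictures are not rectified: a ray, as slopes to the right and down, at radius r is drawn at 1 + k1 r^2 times it, then the intrinsics apply), "extrinsics" (4x4, takes a point from world to camera coordinates). Camera axes: x right, y down, z forward; pixel columns grow to the right and rows downward; lengths in m; the calibration is good to about 2 mm. A picture is of the moment at which its call begins. There is no depth.
- finish_job(): hands the job in; it is judged then, once.
Trained networks look in the newest picture that a camera, given by its name, has taken for a name from the list of things; names that differ only in an ending like _2 or _b are one class to them, and where a whole thing is asked for, a point or a joint stands for the part that bears it (a point fixed in the world has none). Each returns a list of dicts, best first, with "p" (0 to 1); they miss things now and then, are a little off and sometimes report something else, mostly with a low value. They report only what shows in the picture. A call takes as long as a camera call.
- regions_of(camera, name): "mask" (384x512 bool, what is visible of it) and "bbox" ([left, top, width, height] in pixels, round what is visible of it).
- tip_of(camera, name): "location" ([column, row] in pixels: a listed point, or the origin of a listed thing).
The state is a dict: "time": time; "q": joint angles; "joint_vel": joint speeds; "joint_torque": joint torques, N m; "tool_pos": TCP position; "tcp_rot": TCP orientation; "wrist_force": force on the tool from outside, world axes, zero at the start; "torque": the same for the moment, N m; "width": opening from 0.0 (shut) to 1.0 (fully open); "grip_force": force on a finger pad.
Only numpy, scipy, OpenCV 4.12 (cv2) and the standard library are available. Lean on these libraries where they do the work, as an engineer would, in place of code of your own. Each camera call takes 0.05 s, during which the arm holds its last target. There are 200 camera calls.

## Task

Press the red mushroom stop button until it latches down, and leave it latched while you lift the wooden tile off the belt sander and set it down, without dropping it, squarely on top of the pile of matching tiles, edges flush all round. Then twist the red button clockwise so that it pops fully back up, ready for the next tile. Keep the pile tidy and leave the sanding block, paint tin, mug and tape measure where they are.

Things in the scene. Friction and masses are not known exactly. Their poses are not given: they have to be found in the camera images.
- stop_top (a point): Centre of the top of the red mushroom head (round, 40 mm diameter, 20 mm thick from underside to slightly domed top, white clockwise arrows). The head's vertical side, the part to pinch, runs from 5 to 20 mm below this point. It stands on a fixed yellow and black box 90 x 90 mm and 65 mm high; the top is 97 mm above the table when up, about 89 mm when latched down. x, y axes turn with the head.
- stop_box: Fixed stop button box, 90 x 90 mm and 65 mm high, yellow on a black foot, that carries the red mushroom head in the middle of its top. Origin at the centre of its underside.
- stop_press (a joint): How far the red head is pressed down, m: 0 fully up, 0.0088 bottom stop. A sprung catch grabs it once it is pushed past 0.008 (about 4 N at a slow, steady push; the knock of a fast touch can read 10 N) and holds it at 0.007 to 0.0077 after letting go. Only twisting frees it; it then springs up by itself with 1.5 to 3.5 N, so a tight grip must be opened to let it rise.
- stop_twist (a joint): How far the red head is twisted clockwise seen from above, rad: 0 at rest, 1.0 at the stop. When latched, the catch lets go at about 0.45 to 0.55; turn to 0.8 to 0.9 to be sure. A light spring (under 0.06 N m) slowly turns it back when let go.
- sander: Fixed bench belt sander, 300 mm along its x, 150 mm wide (a round motor reaches 101 mm to its +y side, below 90 mm), flat brown level belt 100 mm wide on top, 120 mm above the table; an upright aluminium fence 25 mm above the belt at its far end (128 mm along its +x). Origin at the centre of its underside. The belt does not run.
- tile: Loose wooden tile lying flat on the sander's belt, 100 mm (its x) x 60 mm (its y) x 15 mm thick, about 60 g. Origin at the centre of its underside. Same size as the pile's tiles.
- pile0: Lowest tile of the pile, 100 x 60 x 15 mm, loose, lying on the board. Origin at the centre of its underside.
- pile1: Middle tile of the pile, as the others, squarely on pile0.
- pile2: Top tile of the pile, as the others, squarely on pile1; its top is 55 mm above the table. Origin at the centre of its underside, long side along its x.
- pile_board: Fixed green board 260 mm (x) x 160 mm (y) x 10 mm thick under the pile. Origin at the centre of its underside.
- sanding_block: Bystander: loose cork sanding block 40 x 70 x 22 mm lying on the green board beyond the end of the pile. Origin at the centre of its underside.
- paint_tin: Bystander: paint tin, 68 mm diameter, 85 mm high. Origin at the centre of its underside.
- mug: Bystander: blue mug, 76 mm diameter, 90 mm high. Origin at the centre of its underside.
- tape_measure: Bystander: orange tape measure 45 x 70 x 65 mm high. Origin at the centre of its underside.

How it is judged:
By the outcome, as a careful person would: the job done as asked, in the order asked, and still so for the second after the job is handed in, with the robot touching nothing.
It also fails if it takes over 61 s, if anything falls off the work surface, if the arm or the gripper's body presses on something with over 40 N, if the wrist force passes 120 N, or if a joint passes its speed limit or range.

## Working session

There is one attempt and no reset: what is moved stays moved. The work goes in short steps, Python scripts to look and compute and a tool call to move; the robot and the scene stay as the last step left them, time stands still between calls to the robot, and variables do not carry over. Pictures are saved under pics/ and viewed, at most 10 in all, crops included, and the job is handed in when it is done.

Besides the shell and the picture viewer there is one more tool, called after ">>>" in YAML: its name, and indented under it one key for each argument. apply_moves: Moves the arm, as the interface text tells. Scaled input: -1 to 1 covers 0.05 m each way for a shift and 6 degrees each way for a turn. Its arguments: {"type":"object","properties":{"fingers":{"type":"array","items":{"type":"number"}},"travel":{"type":"array","items":{"type":"array","items":{"type":"number"}}},"rotation":{"type":"array","items":{"type":"array","items":{"type":"number"}}},"newtons":{"type":"number"}},"required":["fingers","travel","rotation"]}

```bash
mkdir -p pics; cat > h.py <<'E'
from workcell import *
import numpy as np, cv2
from scipy.spatial.transform import Rotation as R
def save(c,n):
    cv2.imwrite(n,c["image"][:,:,::-1])
def ray(c,px):
    E=np.array(c["extrinsics"]); d=np.array([(px[0]-c["cx"])/c["fx"],(px[1]-c["cy"])/c["fy"]])
    u=d.copy()
    for _ in range(20): u=d/(1+c["k1"]*(u@u))
    r=E[:3,:3].T@np.array([u[0],u[1],1]); o=-E[:3,:3].T@E[:3,3]
    return o,r/np.linalg.norm(r)
def onz(c,px,z):
    o,r=ray(c,px); return o+r*(z-o[2])/r[2]
def proj(c,P):
    E=np.array(c["extrinsics"]); p=E[:3,:3]@np.array(P)+E[:3,3]; u=p[:2]/p[2]; u=u*(1+c["k1"]*(u@u))
    return np.array([u[0]*c["fx"]+c["cx"],u[1]*c["fy"]+c["cy"]])
E
python3 - <<'E'
from h import *
np.set_printoptions(precision=4,suppress=True)
s=read_state(); print(s)
for n in ["top","side"]:
    c=read_camera(n); save(c,f"pics/{n}0.png"); print(n,c["fx"],c["k1"],-np.array(c["extrinsics"])[:3,:3].T@np.array(c["extrinsics"])[:3,3])
    for t,z in [("stop_top",.097),("stop_box",0),("sander",0),("tile",.12),("pile2",.04),("pile_board",0),("sanding_block",.01),("paint_tin",0),("mug",0),("tape_measure",0)]:
        for k in tip_of(n,t)[:2]:
            print(t,round(k["p"],2),np.round(k["location"],1),onz(c,k["location"],z))
    for t,z in [("tile",.135),("pile2",.055),("pile_board",.01),("stop_box",.065)]:
        for k in regions_of(n,t)[:1]:
            m=k["mask"].astype(np.uint8); cs=max(cv2.findContours(m,0,2)[0],key=cv2.contourArea)
            print(t,k["p"],k["bbox"],m.sum(),cv2.minAreaRect(cs))
            print([list(np.round(onz(c,p,z)[:2],4)) for p in cv2.boxPoints(cv2.minAreaRect(cs))])
E
```

```text
{'time': 0.0, 'q': array([-1.1979,  0.2648,  1.6054,  0.    ,  1.2737, -0.0369]), 'joint_vel': array([ 0.0002,  0.0005, -0.0003, -0.0016,  0.0007, -0.0013]), 'joint_torque': array([ -0.0027, -51.5131, -36.7311,  -0.0001,   0.0129,   0.    ]), 'tool_pos': array([ 0.2687, -0.6184,  0.2299]), 'tcp_rot': array([-3.0737, -0.6387,  0.0006]), 'wrist_force': array([ 0.2242, -0.1117, -0.476 ]), 'torque': array([ 0.0194, -0.0432,  0.0171]), 'grip_force': 0.0, 'width': 0.9993153476655708}
top 346.6096431019581 -0.07010271857949917 [ 0.5451 -0.0029  0.9434]
stop_top 0.53 [255.6 227.3] [ 0.5056 -0.0067  0.097 ]
stop_top 0.38 [347.2 214.1] [ 0.535  -0.2317  0.097 ]
stop_box 0.66 [257.8 226.7] [ 0.5026 -0.0131  0.    ]
sander 0.77 [160.1 219. ] [0.5259 0.253  0.    ]
tile 0.76 [150.4 216.4] [0.5347 0.2438 0.12  ]
pile2 0.88 [348.2 215.5] [ 0.5307 -0.2497  0.04  ]
pile2 0.39 [342.5 211.6] [ 0.541  -0.2348  0.04  ]
pile_board 0.8 [341.6 209.9] [ 0.5455 -0.2427  0.    ]
sanding_block 0.79 [332.9 174.9] [ 0.6408 -0.2186  0.01  ]
sanding_block 0.38 [151.9 220.3] [0.5227 0.2727 0.01  ]
paint_tin 0.68 [16
[... 2834 characters left out ...]
loat64(-0.2686)], [np.float64(0.4595), np.float64(-0.1903)]]
pile_board 0.85 [271.2, 171.2, 121.2, 63.9] 2368 ((329.563720703125, 198.8475341796875), (113.6535415649414, 41.39617156982422), 22.680561065673828)
[[np.float64(0.6662), np.float64(-0.1453)], [np.float64(0.7543), np.float64(-0.3376)], [np.float64(0.4204), np.float64(-0.3244)], [np.float64(0.3823), np.float64(-0.1568)]]
stop_box 0.91 [266.4, 212.6, 51.1, 58.5] 2280 ((293.7323913574219, 239.9889678955078), (47.06022644042969, 53.99320602416992), 13.671306610107422)
[[np.float64(0.4891), np.float64(0.1052)], [np.float64(0.5737), np.float64(-0.0497)], [np.float64(0.4746), np.float64(-0.0802)], [np.float64(0.4065), np.float64(0.0751)]]
```

View pics/top0.png

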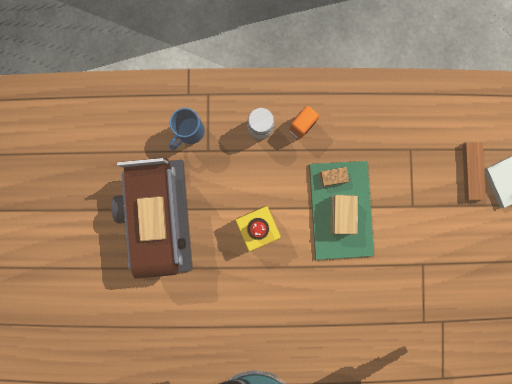

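View pics/side0.png

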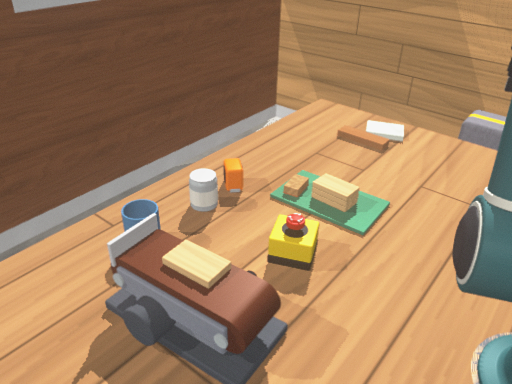

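The top view shows the tile at about (151,218), the button at (258,228) and the pile at (345,214). The side view shows them at (197,263), (295,222) and (335,190). Next I'll look closer for sub-pixel edges.

```bash
python3 - <<'E'
from h import *
t=cv2.imread("pics/top0.png"); s=cv2.imread("pics/side0.png")
def cr(i,x,y,w,h): return cv2.resize(i[y:y+h,x:x+w],(400,300),interpolation=cv2.INTER_CUBIC)
cv2.imwrite("pics/crops.png",np.vstack([np.hstack([cr(t,118,193,64,48),cr(t,313,193,64,48)]),np.hstack([cr(s,150,230,96,72),cr(s,300,164,72,54)])]))
E
```

```text
(no output)
```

View pics/crops.png

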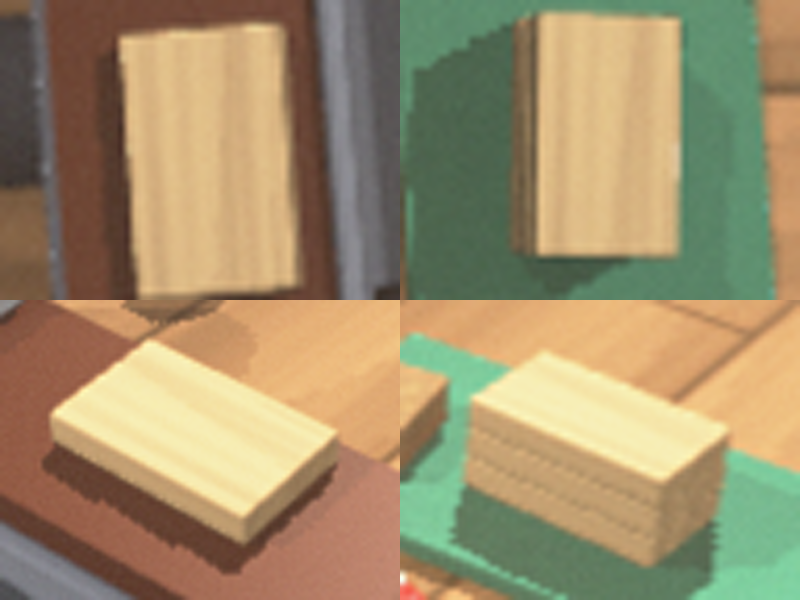

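```bash
cat >> h.py <<'E'
from scipy.optimize import minimize
def gray(c,ch=None):
    im=c["image"].astype(np.float32); g=im.mean(2) if ch is None else im@np.array(ch,np.float32)
    return cv2.resize(cv2.GaussianBlur(g,(0,0),.8),None,fx=1,fy=1)
def rect(x,y,yaw,z,L=.1,W=.06):
    t=np.linspace(-.95,.95,40)/2
    e=[(np.c_[t*L,0*t+s*W/2],np.array([0,s])) for s in(1,-1)]+[(np.c_[0*t+s*L/2,t*W],np.array([s,0])) for s in(1,-1)]
    Rm=np.array([[np.cos(yaw),-np.sin(yaw)],[np.sin(yaw),np.cos(yaw)]]); out=[]
    for p,n in e: out.append((p@Rm.T+[x,y],Rm@n))
    return np.vstack([np.c_[p,np.full(len(p),z)] for p,n in out]),np.vstack([np.tile(np.r_[n,0],(len(p),1)) for p,n in out])
def circ(x,y,yaw,z,r=.02):
    a=np.linspace(0,2*np.pi,80,endpoint=False); n=np.c_[np.cos(a),np.sin(a),0*a]
    return n*r+[x,y,z],n
def score(cams,model,z,p,d=.0018,ch=None):
    P,N=model(*p,z); s=0
    for c in cams:
        g=c.setdefault("g",gray(c,ch))
        f=lambda Q: cv2.remap(g,np.float32([proj(c,q) for q in Q])[None],None,cv2.INTER_CUBIC)[0]
        s+=np.clip(f(P-d*N)-f(P+d*N),-10,60).mean()
    return s
def fit(cams,model,z,p0,**k):
    best=None
    for dx in(-.004,0,.004):
        for dy in(-.004,0,.004):
            q=np.array(p0)+[dx,dy,0]
            r=minimize(lambda p:-score(cams,model,z,p,**k),q,method="Nelder-Mead",options=dict(initial_simplex=[q,q+[.004,0,0],q+[0,.004,0],q+[0,0,.04]],xatol=1e-4,maxiter=80))
            if best is None or r.fun<best.fun: best=r
    return np.round(best.x,4),round(-best.fun,2)
E
python3 - <<'E'
from h import *
ct=read_camera("top");cs=read_camera("side")
for nm,z,p0 in [("tile",.135,(.53,.243,.03)),("pile",.055,(.535,-.240,-.02))]:
    for cc in([ct],[cs],[ct,cs]): print(nm,fit(cc,rect,z,p0))
for c in(ct,cs): c.pop("g")
for z in (.092,.094):
    for cc in([ct],[cs],[ct,cs]): print("head",z,fit(cc,circ,z,(.503,-.01,0),ch=[1,-.5,-.5]))
E
```

```text
tile (array([0.5307, 0.2377, 0.0773]), np.float64(56.25))
tile (array([0.5308, 0.2391, 0.0786]), np.float64(47.75))
tile (array([0.5306, 0.2387, 0.0789]), np.float64(102.77))
pile (array([ 0.5348, -0.24  , -0.0227]), np.float64(43.38))
pile (array([ 0.5351, -0.2396, -0.0291]), np.float64(25.14))
pile (array([ 0.5349, -0.24  , -0.0254]), np.float64(68.34))
head 0.092 (array([ 0.5019, -0.0119,  0.0068]), np.float64(55.28))
head 0.092 (array([ 0.5003, -0.0097, -0.0179]), np.float64(27.94))
head 0.092 (array([ 0.5016, -0.0113,  0.0062]), np.float64(79.69))
head 0.094 (array([ 0.5021, -0.0119,  0.0273]), np.float64(55.37))
head 0.094 (array([ 0.4988, -0.0074, -0.0058]), np.float64(27.95))
head 0.094 (array([ 0.5015, -0.0114,  0.0067]), np.float64(71.01))
```

```bash
cat >> h.py <<'E'
def go(x,y,z,yaw):
    """tool-frame shift (in units of .05 m, after the turn) and turn (units of 6 deg about tool z) to a pointing-down pose"""
    s=read_state(); M=R.from_rotvec(s["tcp_rot"]).as_matrix(); T=(R.from_euler("z",yaw)*R.from_euler("x",np.pi)).as_matrix()
    rel=R.from_matrix(M.T@T).as_rotvec(); d=np.array([x,y,z])-s["tool_pos"]
    print("t",round(s["time"],2),"shift after turn",np.round(T.T@d/.05,3),"shift now",np.round(M.T@d/.05,3),"turn",np.round(np.degrees(rel)/6,3),"q6",round(s["q"][5],2),"F",np.round(s["wrist_force"],1),"w",round(s["width"],3))
E
```

>>> apply_moves:
  fingers: [0,0,0,0,0,0,0,0,0,0,0,0]
  newtons: 40
  travel:
    - [0.3,-0.3,0]
    - [0.6,-0.6,0]
    - [0.65,-0.65,0]
    - [0.65,-0.65,0]
    - [0.65,-0.65,0]
    - [0.65,-0.65,0]
    - [0.65,-0.65,0]
    - [0.65,-0.65,0]
    - [0.65,-0.65,0]
    - [0.65,-0.65,0]
    - [0.65,-0.65,0]
    - [0.65,-0.65,0]
  rotation:
    - [0,0,0]
    - [0,0,0]
    - [0,0,0]
    - [0,0,0]
    - [0,0,0]
    - [0,0,0]
    - [0,0,0]
    - [0,0,0]
    - [0,0,0]
    - [0,0,0]
    - [0,0,0]
    - [0,0,0]

```text
time: 2.8
tool_pos: [0.4613, -0.1306, 0.2317]
tcp_rot: [3.075, 0.639, 0.002]
wrist_force: [1.0, -0.7, -0.7]
width: -0.0
grip_force: 0.0
```

```bash
python3 -c "
from h import *
go(.5015,-.0115,.105,.41)"
```

```text
t 2.8 shift after turn [ 1.687 -1.864  2.535] shift now [ 1.684 -1.866  2.535] turn [ 0.008 -0.008 -0.004] q6 0.83 F [ 1.  -0.7 -0.7] w -0.0
```

>>> apply_moves:
  fingers: [0,0,0,0,0,0,0,0,0]
  travel:
    - [0.5,-0.55,0]
    - [0.5,-0.55,0.3]
    - [0.4,-0.45,0.5]
    - [0.2,-0.2,0.6]
    - [0.087,-0.116,0.5]
    - [0,0,0.4]
    - [0,0,0.2]
    - [0,0,0]
    - [0,0,0]
  rotation:
    - [0,0,0]
    - [0,0,0]
    - [0,0,0]
    - [0,0,0]
    - [0,0,0]
    - [0,0,0]
    - [0,0,0]
    - [0,0,0]
    - [0,0,0]

```text
time: 3.7
tool_pos: [0.5017, -0.0134, 0.1071]
tcp_rot: [3.076, 0.639, 0.002]
wrist_force: [-0.1, -0.4, -0.2]
width: -0.002
grip_force: 0.0
```

```bash
python3 -c "
from h import *
go(.5015,-.0115,.0885,.41)"
```

```text
t 3.7 shift after turn [ 0.012 -0.036  0.371] shift now [ 0.012 -0.036  0.371] turn [ 0.005 -0.009 -0.006] q6 1.09 F [-0.1 -0.4 -0.2] w -0.002
```

>>> apply_moves:
  fingers: [0,0,0,0,0,0,0,0,0,0,0,0]
  travel:
    - [0.01,-0.03,0.1]
    - [0,0,0.06]
    - [0,0,0.02]
    - [0,0,0.02]
    - [0,0,0.02]
    - [0,0,0.02]
    - [0,0,0.02]
    - [0,0,0.02]
    - [0,0,0.02]
    - [0,0,0.02]
    - [0,0,0.02]
    - [0,0,0.02]
  rotation:
    - [0,0,0]
    - [0,0,0]
    - [0,0,0]
    - [0,0,0]
    - [0,0,0]
    - [0,0,0]
    - [0,0,0]
    - [0,0,0]
    - [0,0,0]
    - [0,0,0]
    - [0,0,0]
    - [0,0,0]

```text
time: 4.9
tool_pos: [0.5011, -0.0116, 0.0883]
tcp_rot: [3.076, 0.639, 0.0]
wrist_force: [-0.4, -0.8, 4.4]
width: -0.001
grip_force: 1.7
```

>>> apply_moves:
  fingers: [0,0]
  travel:
    - [0,0,0.01]
    - [0,0,0]
  rotation:
    - [0,0,0]
    - [0,0,0]

```text
time: 5.1
tool_pos: [0.5011, -0.0116, 0.0879]
tcp_rot: [3.076, 0.639, 0.0]
wrist_force: [0.3, -1.4, 3.4]
width: -0.005
grip_force: 1.9
```

>>> apply_moves:
  fingers: [0,0,0]
  travel:
    - [0,0,0.015]
    - [0,0,0.01]
    - [0,0,0]
  rotation:
    - [0,0,0]
    - [0,0,0]
    - [0,0,0]

```text
time: 5.4
tool_pos: [0.5013, -0.0116, 0.0877]
tcp_rot: [3.076, 0.639, 0.001]
wrist_force: [-2.9, 0.1, 10.8]
width: 0.001
grip_force: 5.2
```

>>> apply_moves:
  fingers: [0,0,0,0,1,1,1,1]
  travel:
    - [0,0,-0.1]
    - [0,0,-0.3]
    - [0,0,-0.6]
    - [0,0,-0.8]
    - [-0.2,-0.3,-0.4]
    - [-0.3,-0.6,0]
    - [-0.3,-0.7,0]
    - [-0.3,-0.7,0]
  rotation:
    - [0,0,0]
    - [0,0,0]
    - [0,0,0]
    - [0,0,0]
    - [0,0,0]
    - [0,0,1]
    - [0,0,1]
    - [0,0,1]

```text
time: 6.2
tool_pos: [0.4121, 0.0805, 0.1961]
tcp_rot: [-3.138, -0.141, 0.001]
wrist_force: [0.4, 0.3, 1.1]
width: 0.679
grip_force: 0.0
```

```bash
python3 - <<'E'
from h import *
c=read_camera("side"); i=c["image"][190:290,240:340,::-1]; o=cv2.imread("pics/side0.png")[190:290,240:340]
cv2.imwrite("pics/latch.png",cv2.resize(np.hstack([o,i]),None,fx=4,fy=4,interpolation=cv2.INTER_CUBIC))
go(.5306,.2387,.20,.079)
E
```

```text
t 6.25 shift after turn [ 2.674 -2.888 -0.09 ] shift now [ 2.694 -2.869 -0.089] turn [-0.04  0.04  0.07] q6 1.62 F [-2.8  2.1 -1. ] w 0.761
```

View pics/latch.png

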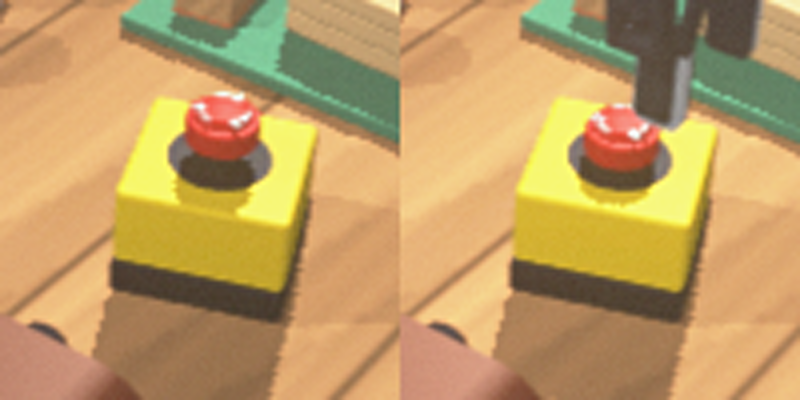

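On the right the head's top sits about 10 px lower in the enlarged crop than on the left (from about 92 to 102), so the button has latched. Next is the tile.

>>> apply_moves:
  fingers: [1,1,1,1,1,1,1,1]
  travel:
    - [0.4,-0.4,0]
    - [0.6,-0.6,0]
    - [0.6,-0.7,0]
    - [0.55,-0.6,0]
    - [0.35,-0.4,0]
    - [0.15,-0.15,0]
    - [0,0,0]
    - [0,0,0]
  rotation:
    - [0,0,0.07]
    - [0,0,0]
    - [0,0,0]
    - [0,0,0]
    - [0,0,0]
    - [0,0,0]
    - [0,0,0]
    - [0,0,0]

```text
time: 7.05
tool_pos: [0.5319, 0.2328, 0.1958]
tcp_rot: [3.138, 0.139, -0.003]
wrist_force: [-0.6, -0.7, 0.6]
width: 0.998
grip_force: 0.0
```

```bash
python3 -c "
from h import *
go(.5306,.2387,.118,.079)"
```

```text
t 7.05 shift after turn [-0.017 -0.12   1.556] shift now [-0.013 -0.122  1.556] turn [0.008 0.019 0.09 ] q6 1.85 F [-0.6 -0.7  0.6] w 0.998
```

>>> apply_moves:
  fingers: [1,1,1,1,1,1,1,1,1]
  travel:
    - [-0.01,-0.1,0.1]
    - [0,-0.02,0.3]
    - [0,0,0.3]
    - [0,0,0.25]
    - [0,0,0.2]
    - [0,0,0.16]
    - [0,0,0.1]
    - [0,0,0]
    - [0,0,0]
  rotation:
    - [0,0,0.09]
    - [0,0,0]
    - [0,0,0]
    - [0,0,0]
    - [0,0,0]
    - [0,0,0]
    - [0,0,0]
    - [0,0,0]
    - [0,0,0]

```text
time: 7.95
tool_pos: [0.5322, 0.2398, 0.1263]
tcp_rot: [-3.139, -0.124, -0.001]
wrist_force: [0.3, -0.1, 0.1]
width: 1.0
grip_force: 0.0
```

```bash
python3 - <<'E'
from h import *
go(.5306,.2387,.118,.079)
a=[]
c=read_camera("side"); a.append(cv2.resize(c["image"][200:300,140:260,::-1],(480,400)))
c=read_camera("top"); a.append(cv2.resize(c["image"][180:255,115:175,::-1],(320,400)))
cv2.imwrite("pics/pre.png",np.hstack(a))
E
```

```text
t 7.95 shift after turn [-0.033  0.019  0.166] shift now [-0.033  0.019  0.166] turn [-0.002 -0.005 -0.001] q6 1.87 F [ 0.3 -0.1  0.1] w 1.0
```

View pics/pre.png

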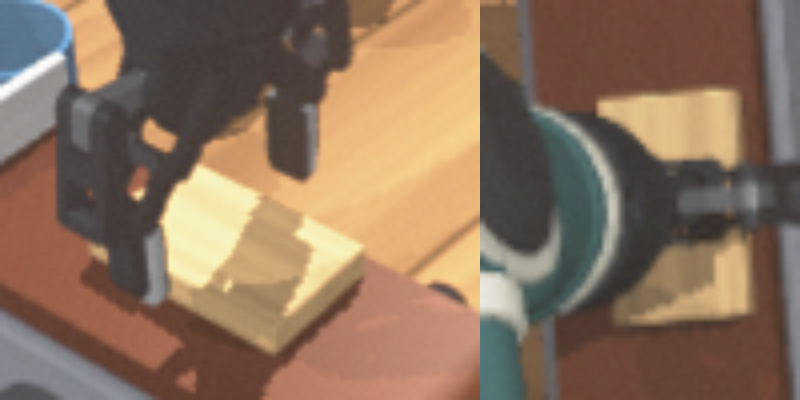

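The open fingers straddle the tile and still stand above the belt. I'll go down 8 mm and close gently.

>>> apply_moves:
  fingers: [1,1,0.8,0.7,0.6,0.5,0.5,0.5,0.5]
  newtons: 30
  travel:
    - [-0.03,0.02,0.1]
    - [0,0,0.066]
    - [0,0,0]
    - [0,0,0]
    - [0,0,0]
    - [0,0,0]
    - [0,0,0]
    - [0,0,0]
    - [0,0,0]
  rotation:
    - [0,0,0]
    - [0,0,0]
    - [0,0,0]
    - [0,0,0]
    - [0,0,0]
    - [0,0,0]
    - [0,0,0]
    - [0,0,0]
    - [0,0,0]

```text
time: 8.95
tool_pos: [0.5305, 0.2386, 0.1178]
tcp_rot: [-3.139, -0.124, -0.0]
wrist_force: [-0.4, 0.3, 0.0]
width: 0.692
grip_force: 34.1
```

>>> apply_moves:
  fingers: [0.5,0.5,0.5,0.5,0.5,0.5,0.5,0.5]
  travel:
    - [0,0,-0.05]
    - [0,0,-0.1]
    - [0,0,-0.2]
    - [0,0,-0.3]
    - [0,0,-0.4]
    - [0,0,-0.3]
    - [0,0,-0.15]
    - [0,0,0]
  rotation:
    - [0,0,0]
    - [0,0,0]
    - [0,0,0]
    - [0,0,0]
    - [0,0,0]
    - [0,0,0]
    - [0,0,0]
    - [0,0,0]

```text
time: 9.75
tool_pos: [0.5316, 0.239, 0.195]
tcp_rot: [-3.138, -0.124, -0.006]
wrist_force: [0.0, -0.5, -0.2]
width: 0.691
grip_force: 34.1
```

```bash
python3 -c "
from h import *
go(.535,-.240,.12,-.0255)"
```

```text
t 9.75 shift after turn [0.313 9.575 1.5  ] shift now [-0.692  9.557  1.487] turn [-0.012 -0.034  0.997] q6 1.87 F [ 0.  -0.5 -0.2] w 0.691
```

>>> apply_moves:
  fingers: [0.5,0.5,0.5,0.5,0.5,0.5,0.5,0.5,0.5,0.5,0.5,0.5]
  travel:
    - [0,0,0]
    - [0,0,0]
    - [0,0,0]
    - [0,0.1,0]
    - [0,0.25,0]
    - [0,0.4,0]
    - [0,0.5,0]
    - [0,0.6,0]
    - [0,0.6,0]
    - [0,0.6,0]
    - [0,0.6,0]
    - [0,0.6,0]
  rotation:
    - [0,0,0.3]
    - [0,0,0.4]
    - [0,0,0.3]
    - [0,0,0]
    - [0,0,0]
    - [0,0,0]
    - [0,0,0]
    - [0,0,0]
    - [0,0,0]
    - [0,0,0]
    - [0,0,0]
    - [0,0,0]

```text
time: 10.95
tool_pos: [0.5242, 0.024, 0.1924]
tcp_rot: [3.141, -0.04, -0.001]
wrist_force: [-0.2, -0.0, 0.0]
width: 0.696
grip_force: 34.0
```

>>> apply_moves:
  fingers: [0.5,0.5,0.5,0.5,0.5,0.5,0.5,0.5,0.5,0.5,0.5,0.5]
  travel:
    - [0,0.6,0]
    - [0,0.6,0]
    - [0,0.6,0]
    - [0,0.6,0]
    - [0,0.6,0]
    - [0,0.6,0]
    - [0.1,0.6,0]
    - [0.1,0.5,0]
    - [0.1,0.35,0]
    - [0,0.2,0]
    - [0,0.05,0]
    - [0,0,0]
  rotation:
    - [0,0,0]
    - [0,0,0]
    - [0,0,0]
    - [0,0,0]
    - [0,0,0]
    - [0,0,0]
    - [0,0,0]
    - [0,0,0]
    - [0,0,0]
    - [0,0,0]
    - [0,0,0]
    - [0,0,0]

```text
time: 12.15
tool_pos: [0.5327, -0.2389, 0.1925]
tcp_rot: [-3.141, 0.041, 0.001]
wrist_force: [0.5, 0.0, -0.4]
width: 0.695
grip_force: 34.0
```

```bash
python3 -c "
from h import *
go(.535,-.240,.075,-.0255)"
```

```text
t 12.15 shift after turn [0.047 0.021 2.35 ] shift now [0.048 0.022 2.35 ] turn [-0.006  0.006 -0.004] q6 1.13 F [ 0.5  0.  -0.4] w 0.695
```

>>> apply_moves:
  fingers: [0.5,0.5,0.5,0.5,0.5,0.5,0.5,0.5,0.5,0.5,0.5,0.5]
  travel:
    - [0.02,0.01,0.1]
    - [0.03,0.01,0.2]
    - [0,0,0.3]
    - [0,0,0.4]
    - [0,0,0.4]
    - [0,0,0.4]
    - [0,0,0.3]
    - [0,0,0.2]
    - [0,0,0.1]
    - [0,0,0.05]
    - [0,0,0]
    - [0,0,0]
  rotation:
    - [0,0,0]
    - [0,0,0]
    - [0,0,0]
    - [0,0,0]
    - [0,0,0]
    - [0,0,0]
    - [0,0,0]
    - [0,0,0]
    - [0,0,0]
    - [0,0,0]
    - [0,0,0]
    - [0,0,0]

```text
time: 13.35
tool_pos: [0.5363, -0.2406, 0.0711]
tcp_rot: [3.141, -0.041, 0.002]
wrist_force: [0.8, 0.2, -1.3]
width: 0.69
grip_force: 34.0
```

```bash
python3 - <<'E'
from h import *
go(.535,-.240,.053,-.0255)
z=read_state()["tool_pos"][2]+.002+.015
ct=read_camera("top"); cs=read_camera("side")
for cc in([ct],[cs],[ct,cs]): print(z,fit(cc,rect,z,(.535,-.240,-.0255)))
cv2.imwrite("pics/over.png",np.hstack([cv2.resize(cs["image"][150:225,290:380,::-1],(480,400),interpolation=2),cv2.resize(ct["image"][180:255,310:370,::-1],(320,400),interpolation=2)]))
E
```

```text
t 13.35 shift after turn [-0.025 -0.012  0.363] shift now [-0.026 -0.013  0.363] turn [ 0.007 -0.014 -0.003] q6 1.13 F [ 0.8  0.2 -1.3] w 0.69
0.08814911512643524 (array([ 0.5366, -0.2408, -0.0102]), np.float64(23.68))
0.08814911512643524 (array([ 0.5372, -0.2403, -0.0242]), np.float64(9.72))
0.08814911512643524 (array([ 0.5368, -0.2409, -0.0103]), np.float64(33.15))
```

View pics/over.png

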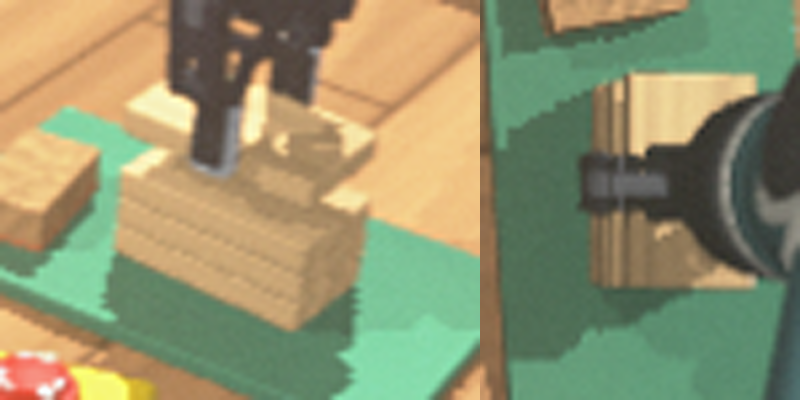

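The held tile sits square above the pile, about 1.5 mm too far in +x. I'll correct that and lower slowly.

>>> apply_moves:
  fingers: [0.5,0.5,0.5,0.5,0.5,0.5,0.5,0.5,0.5]
  travel:
    - [-0.03,-0.01,0.05]
    - [0,0,0.08]
    - [0,0,0.08]
    - [0,0,0.05]
    - [0,0,0.03]
    - [0,0,0.02]
    - [0,0,0.02]
    - [0,0,0]
    - [0,0,0]
  rotation:
    - [0,0,0]
    - [0,0,0]
    - [0,0,0]
    - [0,0,0]
    - [0,0,0]
    - [0,0,0]
    - [0,0,0]
    - [0,0,0]
    - [0,0,0]

```text
time: 14.35
tool_pos: [0.5341, -0.2398, 0.0538]
tcp_rot: [3.141, -0.041, 0.0]
wrist_force: [-0.2, -0.0, 0.6]
width: 0.7
grip_force: 34.0
```

```bash
python3 - <<'E'
from h import *
go(.535,-.240,.053,-.0255)
z=read_state()["tool_pos"][2]+.002+.015
ct=read_camera("top"); cs=read_camera("side")
for cc in([ct],[cs],[ct,cs]): print(z,fit(cc,rect,z,(.535,-.240,-.0255)))
E
```

```text
t 14.35 shift after turn [0.017 0.004 0.016] shift now [0.017 0.004 0.016] turn [ 0.001 -0.001 -0.003] q6 1.13 F [-0.2 -0.   0.6] w 0.7
0.07081522765567852 (array([ 0.5345, -0.2394, -0.022 ]), np.float64(23.58))
0.07081522765567852 (array([ 0.535 , -0.2397, -0.0042]), np.float64(9.88))
0.07081522765567852 (array([ 0.5346, -0.2395, -0.0103]), np.float64(33.23))
```

>>> apply_moves:
  fingers: [0.5,0.5,0.5,0.5]
  travel:
    - [0.01,0.005,0.008]
    - [0,0,0.008]
    - [0,0,0]
    - [0,0,0]
  rotation:
    - [0,0,0]
    - [0,0,0]
    - [0,0,0]
    - [0,0,0]

```text
time: 14.85
tool_pos: [0.5346, -0.24, 0.0529]
tcp_rot: [-3.141, 0.041, 0.0]
wrist_force: [-0.5, -0.7, -0.8]
width: 0.69
grip_force: 34.0
```

>>> apply_moves:
  fingers: [0.5,0.5,0.5]
  travel:
    - [0,0,0.01]
    - [0,0,0]
    - [0,0,0]
  rotation:
    - [0,0,0]
    - [0,0,0]
    - [0,0,0]

```text
time: 15.15
tool_pos: [0.5346, -0.24, 0.0528]
tcp_rot: [3.141, -0.041, 0.0]
wrist_force: [-1.9, 0.3, 3.0]
width: 0.693
grip_force: 34.4
```

The tile has touched down at about 3 N, so I'll release it.

>>> apply_moves:
  fingers: [0.72,0.76,0.82,0.9,1,1,1,1,1,1,1,1]
  travel:
    - [0,0,0]
    - [0,0,0]
    - [0,0,0]
    - [0,0,0]
    - [0,0,0]
    - [0,0,0]
    - [0,0,-0.1]
    - [0,0,-0.2]
    - [0,0,-0.4]
    - [0,0,-0.6]
    - [0,0,-0.6]
    - [0,0,-0.3]
  rotation:
    - [0,0,0]
    - [0,0,0]
    - [0,0,0]
    - [0,0,0]
    - [0,0,0]
    - [0,0,0]
    - [0,0,0]
    - [0,0,0]
    - [0,0,0]
    - [0,0,0]
    - [0,0,0]
    - [0,0,0]

```text
time: 16.35
tool_pos: [0.5364, -0.2409, 0.1667]
tcp_rot: [3.139, -0.041, 0.008]
wrist_force: [-0.2, -1.3, 0.4]
width: 1.005
grip_force: 0.0
```

```bash
python3 -c "
from h import *
go(.5013,-.0115,.16,.5)"
```

```text
t 16.35 shift after turn [ 1.583 -4.363  0.134] shift now [-0.821 -4.569  0.118] turn [ 0.036 -0.043 -5.021] q6 1.13 F [-0.2 -1.3  0.4] w 1.005
```

>>> apply_moves:
  fingers: [1,1,1,1,1,1,1,1,1,1,1,1]
  travel:
    - [0,0,0]
    - [0,0,0]
    - [0,0,0]
    - [0,0,0]
    - [0,0,0]
    - [0,0,0]
    - [0.2,-0.5,0]
    - [0.3,-0.8,0]
    - [0.3,-0.9,0]
    - [0.3,-0.9,0]
    - [0.3,-0.8,0]
    - [0.18,-0.46,0]
  rotation:
    - [0,0,-0.5]
    - [0,0,-1]
    - [0,0,-1]
    - [0,0,-1]
    - [0,0,-1]
    - [0,0,-0.5]
    - [0,0,0]
    - [0,0,0]
    - [0,0,0]
    - [0,0,0]
    - [0,0,0]
    - [0,0,0]

```text
time: 17.55
tool_pos: [0.4987, -0.0081, 0.1624]
tcp_rot: [-3.043, -0.776, 0.0]
wrist_force: [-0.5, -0.0, 0.1]
width: 0.999
grip_force: 0.0
```

```bash
python3 - <<'E'
from h import *
ct=read_camera("top"); cs=read_camera("side")
for cc in([ct],[cs],[ct,cs]): print(fit(cc,rect,.07,(.535,-.240,-.0255)))
cv2.imwrite("pics/placed.png",np.hstack([cv2.resize(cs["image"][150:225,290:380,::-1],(480,400),interpolation=2),cv2.resize(ct["image"][180:255,310:370,::-1],(320,400),interpolation=2)]))
go(.5013,-.0115,.075,.5)
E
```

```text
(array([ 0.5354, -0.2391, -0.0221]), np.float64(43.91))
(array([ 0.5356, -0.2389, -0.0203]), np.float64(23.66))
(array([ 0.5354, -0.2391, -0.0246]), np.float64(67.5))
t 17.65 shift after turn [0.006 0.084 1.75 ] shift now [0.005 0.085 1.75 ] turn [-0.008 -0.002  0.016] q6 1.0 F [-0.4 -0.2  0.1] w 0.997
```

View pics/placed.png

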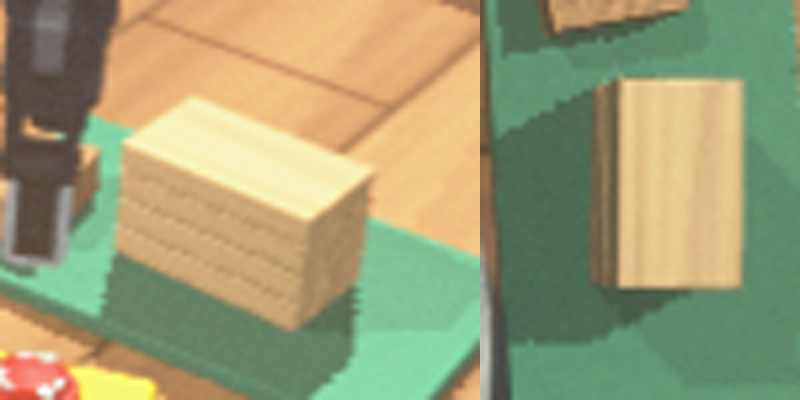

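The tile is flush on the pile, with the fit within about 1 mm and 0.1°. Now I'll twist the button.

>>> apply_moves:
  fingers: [1,1,1,1,1,1,1,1,1,1]
  travel:
    - [0,0.06,0.1]
    - [0,0.025,0.3]
    - [0,0,0.4]
    - [0,0,0.4]
    - [0,0,0.3]
    - [0,0,0.2]
    - [0,0,0.1]
    - [0,0,0.05]
    - [0,0,0]
    - [0,0,0]
  rotation:
    - [0,0,0]
    - [0,0,0]
    - [0,0,0]
    - [0,0,0]
    - [0,0,0]
    - [0,0,0]
    - [0,0,0]
    - [0,0,0]
    - [0,0,0]
    - [0,0,0]

```text
time: 18.65
tool_pos: [0.5026, -0.0146, 0.0706]
tcp_rot: [3.044, 0.774, 0.002]
wrist_force: [0.1, 0.1, -0.1]
width: 0.997
grip_force: 0.0
```

```bash
python3 -c "
from h import *
go(.5013,-.0115,.068,.5)"
```

```text
t 18.65 shift after turn [ 0.007 -0.067  0.052] shift now [ 0.007 -0.068  0.052] turn [ 0.007 -0.011 -0.023] q6 0.99 F [ 0.1  0.1 -0.1] w 0.997
```

>>> apply_moves:
  fingers: [1,1,0.7,0.6,0.55,0.5,0.45,0.4,0.35,0.35,0.35,0.35]
  newtons: 30
  travel:
    - [0.007,-0.067,0.03]
    - [0,0,0.02]
    - [0,0,0]
    - [0,0,0]
    - [0,0,0]
    - [0,0,0]
    - [0,0,0]
    - [0,0,0]
    - [0,0,0]
    - [0,0,0]
    - [0,0,0]
    - [0,0,0]
  rotation:
    - [0,0,0]
    - [0,0,0]
    - [0,0,0]
    - [0,0,0]
    - [0,0,0]
    - [0,0,0]
    - [0,0,0]
    - [0,0,0]
    - [0,0,0]
    - [0,0,0]
    - [0,0,0]
    - [0,0,0]

```text
time: 19.85
tool_pos: [0.5019, -0.0129, 0.0683]
tcp_rot: [3.042, 0.774, 0.003]
wrist_force: [2.2, -6.5, 2.6]
width: 0.455
grip_force: 30.8
```

>>> apply_moves:
  fingers: [0.35,0.35,0.35,0.35,0.35,0.35,0.35]
  travel:
    - [0,0.02,0]
    - [0,0,0]
    - [0,0,0]
    - [0,0,0]
    - [0,0,0]
    - [0,0,0]
    - [0,0,0]
  rotation:
    - [0,0,0]
    - [0,0,0]
    - [0,0,0.3]
    - [0,0,0.5]
    - [0,0,0.5]
    - [0,0,0.5]
    - [0,0,0.2]

```text
time: 20.55
tool_pos: [0.5018, -0.0129, 0.0679]
tcp_rot: [3.108, 0.45, 0.002]
wrist_force: [0.6, -4.5, 4.1]
width: 0.458
grip_force: 31.0
```

```bash
python3 -c "
from h import *
s=read_state();print(s['wrist_force'],s['torque'])"
```

```text
[ 0.62484771 -4.47354477  4.06219986] [-0.78396659 -0.05062611  0.0490381 ]
```

>>> apply_moves:
  fingers: [0.35,0.35,0.35,0.35,0.35,0.35,0.35,0.35,0.35,0.35,0.35]
  travel:
    - [0,0.01,0]
    - [0,0,0]
    - [0,0,0]
    - [0,0,0]
    - [0,0,0]
    - [0,0,0]
    - [0,0,0]
    - [0,0,0]
    - [0,0,0]
    - [0,0,0]
    - [0,0,0]
  rotation:
    - [0,0,0.4]
    - [0,0,0.7]
    - [0,0,0.7]
    - [0,0,0.7]
    - [0,0,0.7]
    - [0,0,0.7]
    - [0,0,0.7]
    - [0,0,0.7]
    - [0,0,0.7]
    - [0,0,0.4]
    - [0,0,0]

```text
time: 21.65
tool_pos: [0.5019, -0.0125, 0.0679]
tcp_rot: [-3.084, 0.596, -0.002]
wrist_force: [0.4, -1.1, 3.5]
width: 0.452
grip_force: 31.0
```

```bash
python3 -c "
from h import *
s=read_state();print(s['wrist_force'],s['torque'],s['q'][5])"
```

```text
[ 0.44895408 -1.06688349  3.5309417 ] [-0.2118468  -0.22840655  0.06021453] 1.8773543299049087
```

>>> apply_moves:
  fingers: [0.55,0.7,1,1,1,1,1,1,1,1,1,1]
  travel:
    - [0,0,0]
    - [0,0,0]
    - [0,0,0]
    - [0,0,0]
    - [0,0,0]
    - [0,0,0]
    - [0,0,-0.1]
    - [0,0,-0.3]
    - [0,0,-0.6]
    - [0,0,-0.8]
    - [0,0,-0.7]
    - [0,0,-0.3]
  rotation:
    - [0,0,0]
    - [0,0,0]
    - [0,0,0]
    - [0,0,0]
    - [0,0,0]
    - [0,0,0]
    - [0,0,0]
    - [0,0,0]
    - [0,0,0]
    - [0,0,0]
    - [0,0,0]
    - [0,0,0]

```text
time: 22.85
tool_pos: [0.5035, -0.0129, 0.212]
tcp_rot: [-3.084, 0.596, -0.011]
wrist_force: [1.3, -0.0, -1.1]
width: 1.0
grip_force: 0.0
```

>>> apply_moves:
  fingers: [1,1,1,1,1,1,1]
  travel:
    - [-0.2,0,-0.3]
    - [-0.6,0,-0.3]
    - [-0.6,0,0]
    - [-0.4,0,0]
    - [-0.1,0,0]
    - [0,0,0]
    - [0,0,0]
  rotation:
    - [0,0,0]
    - [0,0,0]
    - [0,0,0]
    - [0,0,0]
    - [0,0,0]
    - [0,0,0]
    - [0,0,0]

```text
time: 23.55
tool_pos: [0.4137, 0.0225, 0.2373]
tcp_rot: [3.084, -0.596, 0.001]
wrist_force: [-1.0, 0.1, 0.0]
width: 1.001
grip_force: 0.0
```

```bash
python3 - <<'E'
from h import *
c=read_camera("side"); i=c["image"][190:290,240:340,::-1]; o=cv2.imread("pics/side0.png")[190:290,240:340]
cv2.imwrite("pics/up.png",cv2.resize(np.hstack([o,i]),None,fx=4,fy=4,interpolation=cv2.INTER_CUBIC)); save(c,"pics/side_end.png")
save(read_camera("top"),"pics/top_end.png")
s=read_state(); print(s["tool_pos"],s["wrist_force"],s["time"])
E
```

```text
[0.41379992 0.02240323 0.23730537] [ 0.66380031  0.40258877 -0.51702184] 23.65
```

View pics/up.png

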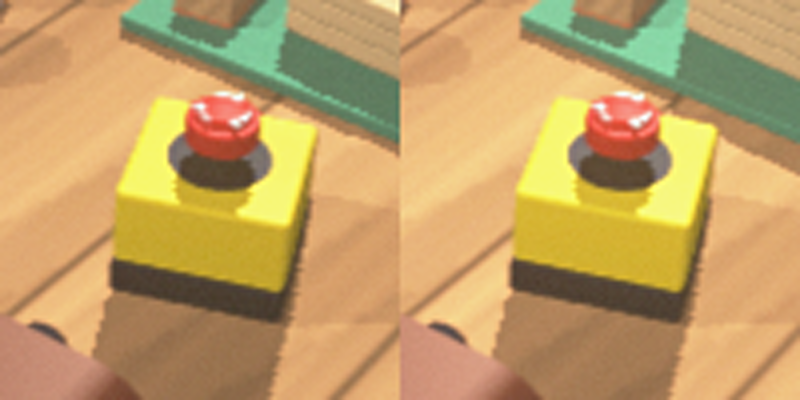

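View pics/side_end.png

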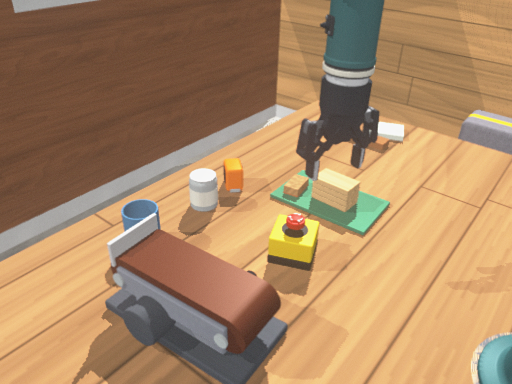

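The head is back at its original height (top at about 92 px in both crops). The four-tile pile at about (335,190) is neat, and the bystanders haven't moved. I'll let it settle for a second and then hand in.

>>> apply_moves:
  fingers: [1,1,1,1,1,1,1,1,1,1]
  travel:
    - [0,0,0]
    - [0,0,0]
    - [0,0,0]
    - [0,0,0]
    - [0,0,0]
    - [0,0,0]
    - [0,0,0]
    - [0,0,0]
    - [0,0,0]
    - [0,0,0]
  rotation:
    - [0,0,0]
    - [0,0,0]
    - [0,0,0]
    - [0,0,0]
    - [0,0,0]
    - [0,0,0]
    - [0,0,0]
    - [0,0,0]
    - [0,0,0]
    - [0,0,0]

```text
time: 24.65
tool_pos: [0.4131, 0.0227, 0.2374]
tcp_rot: [3.084, -0.596, -0.0]
wrist_force: [0.6, 0.2, 0.5]
width: 1.0
grip_force: 0.0
```

```bash
python3 -c "
from workcell import *
print(finish_job())"
```

```text
the job is handed in; nothing more can be done
None
```

The job is handed in at about 25 s: I latched the button, set the tile flush on the pile (within about 1 mm by camera fit), then twisted the button so it popped fully back up; no bystander shows any movement in the final side picture.

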